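Dried serving boards into the clip stand by size

ROBOT

A 7-joint arm with a two-finger parallel gripper is mounted at the origin on a cart in front of the work surface, level with it; the furniture and walls round the work are solid. World frame = base frame: x ahead of the robot, y to its left, z up, the work surface at z = 0. Lengths are in mm, angles in rad, forces in N, time in s.
With the tool pointing down it reaches from about 400 to 875 mm from the base axis. Payload 4.4 kg.
Tool frame: the origin (TCP) lies midway between the tips of the shut fingers; the grasp point (between the pads) lies 19 mm behind it (ctrl.pinch_z is the distance from the TCP to the grasp point, in mm); z points along the fingers, y is the line along which they close (so a half turn about z gives the same grasp; the last joint's range is limited). The gripper opens to 85 mm and grips with 20 to 120 N. Pads are 22 mm wide; open, the fingers measure 114 mm over their backs; the gripper's body (76 mm by 85 mm) begins 54 mm behind the grasp point. The pads swing forward as they close: fully open they stand 13 mm farther back than shut.
Start: joints at [1.085, 0.628, 0.038, 1.517, -0.027, 0.996, -0.02], TCP at [264.954, -593.563, 231.313] pointing down, gripper open.
Joint ranges: [-3.06, 3.06], [-0.37, 2.12], [-1.25, 1.32], [0.18, 2.47], [-1.1, 4.24], [0.23, 1.98], [-2.94, 2.94]. Speed limits (rad/s): [2.57, 2.57, 3.14, 3.14, 3.14, 3.14, 3.14].

INTERFACE

Orientations are given as [roll, pitch, yaw] about the fixed x, y, z axes, in that order (R = Rz(yaw) Ry(pitch) Rx(roll)).
In Python, from cell import read_state, cams, order, ctrl gives the robot as it stands.
- The arm moves only by the tool move_arm, never from a script. Its argument "targets" is text: rows parted by semicolons, each of 7 numbers parted by spaces: the gripper's target within -1 to 1 (fully open at 1, half-way at 0, shut at -1), then the shift along the tool's x, y, z in cm, then the turn, a rotation vector about the tool's x, y, z in degrees. A call has 1 to 5 rows; each row shifts and turns the commanded pose from where the row before left it, along the tool's axes as they then stand; what a row does not reach is not made up. A row lasts 1/12 s, in which the tool goes at most 41.7 mm and 7.16 degrees, less where a joint would pass 70% of its speed; a pose out of reach is approached as far as the arm can. A call with a gripper value outside its range is refused whole. The fingers move at their own pace and stop on an object; the grip force is fixed at half the most. Time passes only in rows, so rows that do not move let the fingers close. It gives the time, the measured TCP pose, the force, the opening and the grip force at its end, in the units of the state.
- read_state(): the state, without advancing time (a new reading comes with each control period).
- cams.get_image(name): name is "scene" or "top" or "wrist"; returns a dict with "color" (420x560x3 uint8, red, green, blue), "fovy" (degrees; the focal length in pixels is half the picture's height over the tangent of half this angle, whatever the lens; pixels are square), "cx", "cy" (the principal point, pixels), "rvec" (rotation vector, rad) and "tvec" (3), from world to camera coordinates, as OpenCV has them. Camera axes: x right, y down, z forward; pixel columns grow to the right and rows downward; lengths in mm; the calibration is good to about 2 mm. A picture is of the moment at which its call begins. There is no depth.
- order.finish_job(): hands the job in; it is judged then, once.
The state is a dict: "clock": time; "qpos": joint angles; "qd": joint speeds; "tau": joint torques, N m; "eef_pos": TCP position; "tool_rot": TCP orientation; "force": force on the tool from outside, world axes, zero at the start; "torque": the same for the moment, N m; "width": finger opening in mm; "gripper_force": force on a finger pad.
Only numpy, scipy, OpenCV 4.12 (cv2) and the standard library are available. Lean on these libraries where they do the work, as an engineer would, in place of code of your own. Each camera call takes 0.05 s, during which the arm holds its last target. There are 200 camera calls.

TASK

The four wooden serving boards have dried: move them from the wire drying rack to the board stand, lined up by size, the largest board on the stand's longest crossbar and so on down to the smallest on the shortest. Push each one fully down into its spring clip until it rests on the crossbar, upright and centred on it, and leave the pitcher, cup, glass and tamper standing where they are.

Things in the scene. Friction and masses are not known exactly. Their poses are not given: they have to be found in the camera images.
- board_A: the largest of four upright wooden serving boards: 150 mm wide (x axis), 12 mm thick (y), 112 mm tall (z), with a 12 mm hanging hole in a top corner. Origin: centre of its bottom edge. Under 0.3 kg. Starts in any place of the drying rack, 50 mm from its neighbours' faces. Pinch it across its thickness, mid top edge; the top 45 mm are clear of rack and clips.
- board_B: the second largest of four upright wooden serving boards: 126 mm wide (x axis), 12 mm thick (y), 106 mm tall (z), with a 12 mm hanging hole in a top corner. Origin: centre of its bottom edge. Under 0.3 kg. Starts in any place of the drying rack, 50 mm from its neighbours' faces. Pinch it across its thickness, mid top edge; the top 45 mm are clear of rack and clips.
- board_C: the second smallest of four upright wooden serving boards: 102 mm wide (x axis), 12 mm thick (y), 100 mm tall (z), with a 12 mm hanging hole in a top corner. Origin: centre of its bottom edge. Under 0.3 kg. Starts in any place of the drying rack, 50 mm from its neighbours' faces. Pinch it across its thickness, mid top edge; the top 45 mm are clear of rack and clips.
- board_D: the smallest of four upright wooden serving boards: 78 mm wide (x axis), 12 mm thick (y), 94 mm tall (z), with a 12 mm hanging hole in a top corner. Origin: centre of its bottom edge. Under 0.3 kg. Starts in any place of the drying rack, 50 mm from its neighbours' faces. Pinch it across its thickness, mid top edge; the top 45 mm are clear of rack and clips.
- drying_rack: fixed low drying rack: steel wire hoops in pairs on a grey drip tray, 252 mm long (its y axis), 116 wide (x), hoops 57 high. Origin: centre of its underside. Places at y = +93, +31, -31, -93 mm hold one board each, in varying order, on rails 15 mm high, board width along the rack's x axis. Behind it the coffee machine overhangs the counter (beyond world x = 0.54 m).
- stand: fixed board stand: 4 dark wooden crossbars along x on a steel spine. Origin: centre of underside. Bars: tops at z 20 mm, centred at x 0; longest (162 mm) at y +93 mm, then 138 at +31, 114 at -31, shortest (90) at -93. Clip mid-bar, 36 wide: fixed fin (-y side), sprung leaf (+y side), flared mouth 30 wide, 45 above the bar. Board goes in along the bar, pushed down to the bar (5-15 N); centres within 2 mm of bar's y.
- milk_pitcher: steel milk pitcher, 122x86x111 mm, a bystander between the rack and the stand. Origin at the centre of its underside.
- cup: pink steel cup, 75 mm wide, 82 mm tall, a bystander at the left. Origin at the centre of its underside.
- glass: clear shot glass, 52 mm wide, 62 mm tall, a bystander between the rack and the stand. Origin at the centre of its underside.
- tamper: tamper with a black knob, 58 mm wide, 106 mm tall, a bystander at the left. Origin at the centre of its underside.

How it is judged:
By the outcome, as a careful person would: the job done as asked, in the order asked, and still so for the second after the job is handed in, with the robot touching nothing.
It also fails if it takes over 96 s, if anything falls off the work surface, if the arm or the gripper's body presses on something with over 40 N, if the wrist force passes 120 N, or if a joint passes its speed limit or range.

## Working session

There is one attempt and no reset: what is moved stays moved. The work goes in short steps, Python scripts to look and compute and a tool call to move; the robot and the scene stay as the last step left them, time stands still between calls to the robot, and variables do not carry over. Pictures are saved under pics/ and viewed, at most 14 in all, crops included, and the job is handed in when it is done.

Besides the shell and the picture viewer there is one more tool, called after "Emit:" as name(argument=value, ...) on one line, values as JSON. move_arm: Moves the arm, as the interface text tells. Its arguments: {"type":"object","properties":{"targets":{"type":"string"}},"required":["targets"]}

```bash
ls; mkdir -p pics; python3 - <<'E'
from cell import read_state,cams,order,ctrl
import cv2
s=read_state();print({k:s[k] for k in('clock','eef_pos','tool_rot','force','width')},ctrl.pinch_z)
for n in('scene','top'):
    i=cams.get_image(n);cv2.imwrite(f'pics/{n}0.png',i['color'][:,:,::-1]);print(n,i['fovy'],i['cx'],i['cy'],i['rvec'],i['tvec'])
E
```

```text
pics
{'clock': 0.0, 'eef_pos': array([ 264.69162932, -592.94785544,  230.3758476 ]), 'tool_rot': array([-3.13962849e+00,  1.22091939e-05,  4.19816303e-01]), 'force': array([ 0.17733752, -0.63525511, -0.47041081]), 'width': 85.61359307575854} 18.700000000000003
scene 55.69495877395177 277.62507022409557 203.80446682119782 [ 0.91083654 -2.24481888  1.27346042] [ 411.98674853  178.26960292 1120.03820002]
top 57.68730690603523 272.718605355142 212.1142442733308 [ 2.1302066  -2.18555278  0.14397674] [  73.83148453  475.58120768 1039.10091581]
```

View pics/scene0.png

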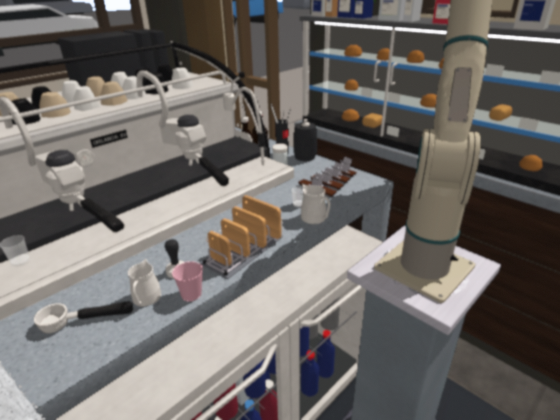

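View pics/top0.png

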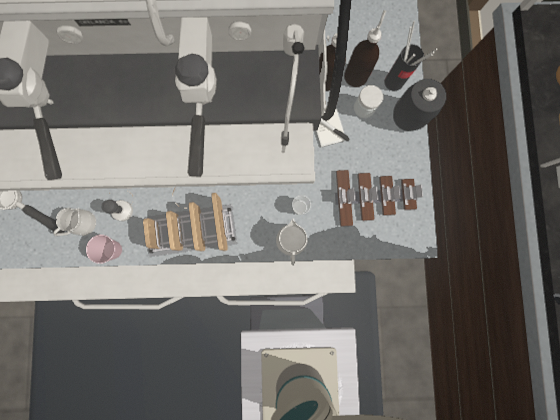

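The scene shows four orange boards in the rack, with the tamper and cup to the left. In the top view the rack is at about px (190,222) and the stand at about (378,195), with its longest bar at left. The glass is at (300,205) and the pitcher at (292,238). I'll zoom in on the rack and stand.

```bash
cat > h.py <<'E'
import numpy as np,cv2
from cell import read_state,cams,order,ctrl
from scipy.spatial.transform import Rotation as Ro
def cast(i,uv,z):
    uv=np.atleast_2d(uv).astype(float);f=i['color'].shape[0]/2/np.tan(np.radians(i['fovy'])/2)
    R=cv2.Rodrigues(np.array(i['rvec'],float))[0];t=np.array(i['tvec'],float)
    d=np.c_[(uv-[i['cx'],i['cy']])/f,np.ones(len(uv))]@R;c=-R.T@t
    return c+d*((z-c[2])/d[:,2])[:,None]
def proj(i,p):
    f=i['color'].shape[0]/2/np.tan(np.radians(i['fovy'])/2)
    q=np.atleast_2d(p)@cv2.Rodrigues(np.array(i['rvec'],float))[0].T+i['tvec'];return q[:,:2]/q[:,2:]*f+[i['cx'],i['cy']]
E
python3 - <<'E'
from h import *
i=cams.get_image('top');c=i['color'];hsv=cv2.cvtColor(c,cv2.COLOR_RGB2HSV)
m=((hsv[...,0]>8)&(hsv[...,0]<22)&(hsv[...,1]>110)&(hsv[...,2]>100)).astype(np.uint8)*255
m[:,:140]=0;m[:,245:]=0;m[:185]=0;m[260:]=0
cs=cv2.findContours(m,cv2.RETR_EXTERNAL,cv2.CHAIN_APPROX_NONE)[0]
for k in cs:
    if cv2.contourArea(k)>40: print('board',cv2.minAreaRect(k),cv2.contourArea(k))
m2=((((hsv[...,0]<14)|(hsv[...,0]>170))&(hsv[...,1]>90)&(hsv[...,2]<190))).astype(np.uint8)*255
m2[:,:330]=0;m2[:,420:]=0;m2[:165]=0;m2[230:]=0
for k in cv2.findContours(m2,cv2.RETR_EXTERNAL,cv2.CHAIN_APPROX_NONE)[0]:
    if cv2.contourArea(k)>20:
        r=cv2.minAreaRect(k);b=cv2.boxPoints(r);print('bar',r,cast(i,[r[0]],20).round(1))
def crop(x0,x1,y0,y1,s): return cv2.resize(c[y0:y1,x0:x1],None,fx=s,fy=s,interpolation=cv2.INTER_CUBIC)
a=crop(140,245,185,260,7);b=crop(325,425,160,235,7)
cv2.imwrite('pics/r.png',a[:,:,::-1]);cv2.imwrite('pics/s.png',b[:,:,::-1])
c0=-cv2.Rodrigues(i['rvec'])[0].T@i['tvec'];print(c0)
E
```

```text
bar ((345.7172546386719, 213.88937377929688), (21.638044357299805, 11.226430892944336), 84.80557250976562) [[ 468.3 -145.    20. ]]
bar ((367.5, 210.5), (17.0, 11.0), 90.0) [[ 476.4 -207.3   20. ]]
bar ((388.5, 207.5), (13.0, 11.0), 90.0) [[ 483.5 -267.5   20. ]]
bar ((410.5, 204.0), (8.0, 11.0), 90.0) [[ 491.9 -330.7   20. ]]
bar ((407.5, 182.5), (7.0, 11.0), 90.0) [[ 554.3 -326.6   20. ]]
bar ((386.28997802734375, 181.5299835205078), (10.465181350708008, 10.889445304870605), 81.8698959350586) [[ 558.7 -266.    20. ]]
bar ((364.5, 180.5), (15.0, 11.0), 90.0) [[ 563.2 -203.7   20. ]]
bar ((343.0310363769531, 180.37242126464844), (19.681779861450195, 10.962004661560059), 85.2363510131836) [[ 565.2 -142.2   20. ]]
[ 341.29264537   69.34783816 1090.90306352]
```

View pics/r.png

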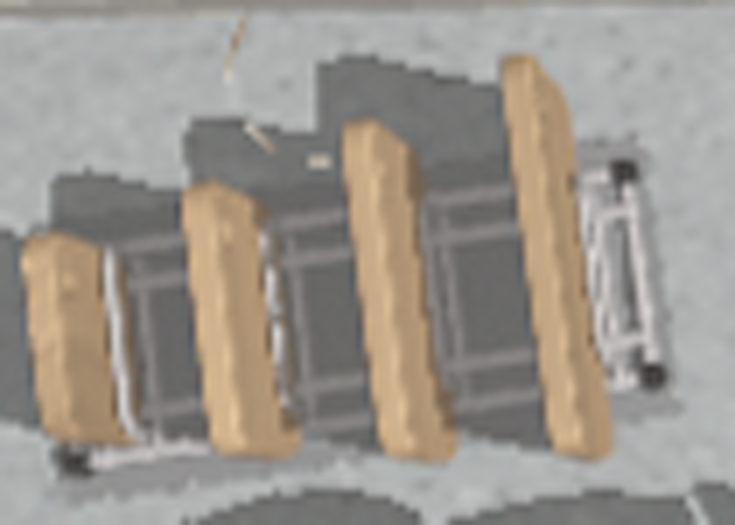

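View pics/s.png

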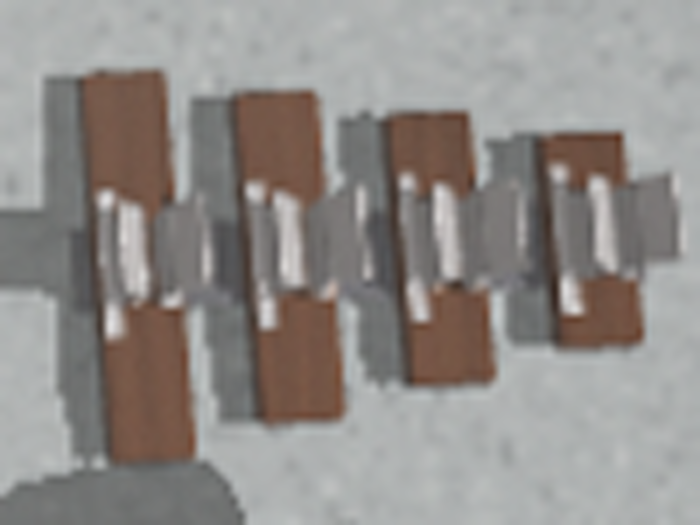

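The rack, left to right (+y to −y), holds D, C, B, A. The stand bars run longest to shortest from left to right. Next I fit the edges.

```bash
cat > m.py <<'E'
from h import *
i=cams.get_image('top');S=6
c=cv2.resize(i['color'],None,fx=S,fy=S,interpolation=cv2.INTER_CUBIC);hsv=cv2.cvtColor(c,cv2.COLOR_RGB2HSV)
pix=lambda p:(np.asarray(p,float)+.5)/S-.5
def blobs(m,x0,x1,y0,y1,amin):
    mm=np.zeros(m.shape,np.uint8);sl=np.s_[y0*S:y1*S,x0*S:x1*S];mm[sl]=m[sl]*255
    ks=[k for k in cv2.findContours(mm,cv2.RETR_EXTERNAL,cv2.CHAIN_APPROX_NONE)[0] if cv2.contourArea(k)>amin*S*S]
    return sorted(ks,key=lambda k:k[:,0,0].mean()),mm
def edge(k,side):
    k=k[:,0];ys=range(k[:,1].min(),k[:,1].max()+1);f=np.min if side=='L' else np.max
    p=np.array([[f(k[k[:,1]==y,0]),y] for y in ys]);n=len(p);q=p[n*3//20:n*17//20]
    a=np.polyfit(q[:,1],q[:,0],1);r=abs(np.polyval(a,q[:,1])-q[:,0])<4;a=np.polyfit(q[r,1],q[r,0],1)
    e=[p[0,1],p[-1,1]];return pix([[np.polyval(a,y),y] for y in e])
ks,_=blobs((hsv[...,0]>8)&(hsv[...,0]<25)&(hsv[...,1]>75)&(hsv[...,2]>90),140,245,188,256,50)
for k,(n,w,h) in zip(ks,[('D',78,94),('C',102,100),('B',126,106),('A',150,112)]):
    E=cast(i,edge(k,'L'),15+h);d=E[0]-E[1];L=np.linalg.norm(d);u=d/L
    yaw=np.arctan2(u[1],u[0]);v=np.array([-u[1],u[0],0])
    print(n,'len',L.round(1),'yaw',yaw.round(3),'c(far)',(E[0]-u*w/2-6*v).round(1),'c(mid)',((E[0]+E[1])/2-6*v).round(1))
ks,_=blobs(((hsv[...,0]<14)|(hsv[...,0]>168))&(hsv[...,1]>70)&(hsv[...,2]<170),330,425,165,232,15)
for k in ks:
    for s in 'LR':
        E=cast(i,edge(k,s),20);d=E[0]-E[1]
        print('bar',s,E[0].round(1),E[1].round(1),(np.arctan2(d[1],d[0])).round(3))
E
python3 m.py
```

```text
D len 77.4 yaw 0.128 c(far) [422.3 388.1 109. ] c(mid) [422.6 388.1 109. ]
C len 100.4 yaw 0.122 c(far) [426.7 326.3 115. ] c(mid) [427.5 326.4 115. ]
B len 124.2 yaw 0.122 c(far) [435.4 265.  121. ] c(mid) [436.3 265.1 121. ]
A len 146.7 yaw 0.124 c(far) [445.3 203.8 127. ] c(mid) [446.9 204.  127. ]
bar L [ 596.2 -124.1   20. ] [ 534.4 -126.5   20. ] 0.039
bar R [ 595.4 -157.1   20. ] [ 533.6 -159.    20. ] 0.03
bar L [ 501.6 -129.6   20. ] [ 436.4 -127.9   20. ] -0.027
bar R [ 500.8 -160.    20. ] [ 435.6 -162.2   20. ] 0.032
bar L [ 586.4 -186.5   20. ] [ 538.6 -187.8   20. ] 0.028
bar R [ 585.5 -219.7   20. ] [ 537.8 -220.4   20. ] 0.014
bar L [ 503.4 -189.3   20. ] [ 450.5 -190.    20. ] 0.013
bar R [ 502.6 -221.8   20. ] [ 449.6 -223.7   20. ] 0.037
bar L [ 576.  -248.8   20. ] [ 541.5 -249.1   20. ] 0.007
bar R [ 575.2 -280.8   20. ] [ 540.6 -282.9   20. ] 0.062
bar L [ 504.9 -264.7   20. ] [ 464.3 -244.6   20. ] -0.459
bar R [ 504.4 -284.1   20. ] [ 463.3 -284.6   20. ] 0.012
bar L [ 566.2 -309.6   20. ] [ 543.3 -312.7   20. ] 0.133
bar R [ 565.3 -343.5   20. ] [ 542.5 -344.    20. ] 0.019
bar L [ 506.6 -330.8   20. ] [ 478.4 -307.6   20. ] -0.689
bar R [ 506.2 -344.9   20. ] [ 477.4 -346.8   20. ] 0.069
```

Emit:
move_arm(targets="0 3.1 -1.9 -1 0 0 0;0 3.1 -1.9 -1 0 0 0;0 3.1 -1.9 -1 0 0 0;0 3.1 -1.9 -1 0 0 0;0 3.1 -1.9 -1 0 0 0")

```text
clock: 0.62
eef_pos: [368.4, -442.0, 281.6]
tool_rot: [-3.141, -0.0, 0.419]
force: [1.0, 0.0, 0.1]
width: 42.7
gripper_force: 0.0
```

Emit:
move_arm(targets="0 3.1 -1.9 -1 0 0 0;0 3.1 -1.9 -1 0 0 0;0 3.1 -1.9 -1 0 0 0;0 3.1 -1.9 -1 0 0 0;0 3.1 -1.9 -1 0 0 0")

```text
clock: 1.03
eef_pos: [471.2, -292.0, 331.9]
tool_rot: [3.142, 0.0, 0.42]
force: [-0.1, -0.5, -0.7]
width: 42.2
gripper_force: 0.0
```

Emit:
move_arm(targets="0 0 0 0 0 0 5.6;0 0 0 0 0 0 5.6;0 0 0 0 0 0 5.6;0 0 0 0 0 0 5.6;0 0 0 0 0 0 0")

```text
clock: 1.45
eef_pos: [470.5, -293.5, 331.2]
tool_rot: [3.142, 0.0, 0.027]
force: [-0.7, 0.7, -0.1]
width: 42.6
gripper_force: 0.0
```

```bash
python3 - <<'E'
from h import *
s=read_state();print({k:s[k] for k in('clock','eef_pos','tool_rot','force','width','qpos')})
i=cams.get_image('wrist');cv2.imwrite('pics/w1.png',i['color'][:,:,::-1]);np.save('w1.npy',i,allow_pickle=True)
print(i['fovy'],i['cx'],i['cy'],cast(i,[[0,0],[560,0],[280,210],[0,420]],20).round())
E
```

```text
{'clock': 1.45, 'eef_pos': array([ 470.53005231, -293.50538109,  331.18273307]), 'tool_rot': array([3.14154910e+00, 4.30928155e-04, 2.66886910e-02]), 'force': array([-0.66894942,  0.71753896, -0.05417804]), 'width': 42.589286551967305, 'qpos': array([ 0.44169189,  0.39153334,  0.09501911,  1.64953224, -0.04028231,
        1.10278925, -0.99635684])}
66.70936682287068 278.55461797177253 208.16700559126943 [[ 659.   55.   20.]
 [ 677. -630.   20.]
 [ 396. -296.   20.]
 [ -51.  237.   20.]]
```

View pics/w1.png

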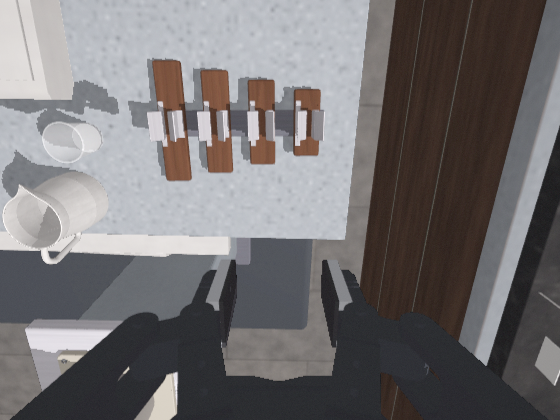

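The wrist view shows the stand's four bars at px (170,120), (217,120), (262,122) and (307,122). The glass is at (70,140) and the pitcher at (60,210). Now I fit the bars.

```bash
cat > st.py <<'E'
import sys
src=open('m.py').read().replace("i=cams.get_image('top')","i=np.load('w1.npy',allow_pickle=True).item()").split("ks,_=")[0]
exec(src)
print('cam',(-cv2.Rodrigues(i['rvec'])[0].T@i['tvec']).round(1))
m=((hsv[...,0]<14)|(hsv[...,0]>168))&(hsv[...,1]>80)&(hsv[...,2]<170)
out=[]
for b,(x0,x1) in enumerate([(148,194),(195,236),(243,280),(288,326)]):
    P={'L':[], 'R':[]};ys=[]
    mm=m[50*S:195*S,x0*S:x1*S]
    for r in range(mm.shape[0]):
        q=np.flatnonzero(mm[r])
        if len(q)>14*S and len(q)==q[-1]-q[0]+1: P['L'].append([q[0]-.5,r]);P['R'].append([q[-1]+.5,r]);ys.append(r)
    for s in 'LR':
        p=np.array(P[s],float)
        for _ in range(3):
            a=np.polyfit(p[:,1],p[:,0],1);e=abs(np.polyval(a,p[:,1])-p[:,0]);p=p[e<max(3,2*e.std())]
        y=np.array([min(ys),max(ys)]);E=cast(i,pix(np.c_[np.polyval(a,y)+x0*S,y+50*S]),20)
        d=E[0]-E[1];print(b,s,E.round(1)[:,:2].tolist(),'yaw',np.arctan2(d[1],d[0]).round(3),'len',np.linalg.norm(d).round(1),'mid',E.mean(0).round(1))
E
python3 st.py
```

```text
cam [ 554.1 -289.5  472.2]
0 L [[596.2, -124.1], [438.4, -129.1]] yaw 0.031 len 157.9 mid [ 517.3 -126.6   20. ]
0 R [[597.1, -160.3], [439.3, -165.1]] yaw 0.03 len 157.9 mid [ 518.2 -162.7   20. ]
1 L [[586.3, -185.9], [451.8, -190.2]] yaw 0.032 len 134.5 mid [ 519.1 -188.1   20. ]
1 R [[587.2, -221.3], [452.8, -225.4]] yaw 0.031 len 134.5 mid [ 520.  -223.3   20. ]
2 L [[576.2, -247.8], [465.6, -251.1]] yaw 0.031 len 110.7 mid [ 520.9 -249.4   20. ]
2 R [[577.1, -282.2], [466.5, -285.6]] yaw 0.03 len 110.7 mid [ 521.8 -283.9   20. ]
3 L [[566.1, -309.3], [479.6, -312.2]] yaw 0.033 len 86.5 mid [ 522.8 -310.7   20. ]
3 R [[567.0, -343.8], [480.5, -346.4]] yaw 0.029 len 86.5 mid [ 523.8 -345.1   20. ]
```

Emit:
move_arm(targets="0 -0.1 -4.1 0 0 0 0;0 -0.1 -4.1 0 0 0 0;0 -0.1 -4.1 0 0 0 0;0 -0.1 -4.1 0 0 0 0;0 -0.1 -4.1 0 0 0 0")

```text
clock: 1.92
eef_pos: [459.1, -87.3, 331.4]
tool_rot: [3.142, -0.0, 0.031]
force: [0.8, -0.2, 0.0]
width: 42.8
gripper_force: 0.0
```

Emit:
move_arm(targets="0 -0.1 -4.1 0 0 0 0;0 -0.1 -4.1 0 0 0 0;0 -0.1 -4.1 0 0 0 0;0 -0.1 -4.1 0 0 0 0;0 -0.1 -4.1 0 0 0 0")

```text
clock: 2.33
eef_pos: [448.3, 117.6, 331.6]
tool_rot: [-3.142, -0.001, 0.032]
force: [1.4, 0.4, -0.1]
width: 42.8
gripper_force: 0.0
```

Emit:
move_arm(targets="0 -0.1 -4.1 0 0 0 0;0 -0.1 -4.1 0 0 0 0;0 0 0 0 0 0 -5.6;0 0 0 0 0 0 0;0 0 0 0 0 0 0")

```text
clock: 2.75
eef_pos: [444.4, 197.2, 331.1]
tool_rot: [3.141, 0.0, 0.126]
force: [-0.4, -0.7, 0.5]
width: 42.7
gripper_force: 0.0
```

```bash
python3 - <<'E'
from h import *
s=read_state();print({k:s[k] for k in('clock','eef_pos','tool_rot')})
i=cams.get_image('wrist');cv2.imwrite('pics/w2.png',i['color'][:,:,::-1]);np.save('w2.npy',i,allow_pickle=True)
print((-cv2.Rodrigues(i['rvec'])[0].T@i['tvec']).round(1))
E
```

```text
{'clock': 2.75, 'eef_pos': array([444.40587887, 197.16001862, 331.12386291]), 'tool_rot': array([3.14072774e+00, 3.98731312e-04, 1.26318458e-01])}
[527.3 209.6 472.1]
```

View pics/w2.png

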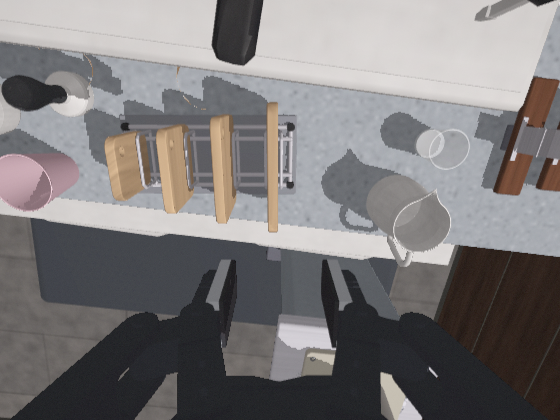

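The wrist view shows A at px (272,167), with ends at (273,103) and (272,232). B is at (221,170), C at (173,168) and D at (125,165).

```bash
cat > bd.py <<'E'
import sys
f=sys.argv[1]
exec(open('m.py').read().replace("i=cams.get_image('top')","i=np.load(f,allow_pickle=True).item()").split("ks,_=")[0])
ks,_=blobs((hsv[...,0]>8)&(hsv[...,0]<25)&(hsv[...,1]>75)&(hsv[...,2]>90),100,300,98,240,50)
for k,(n,w,h) in zip(ks,[('D',78,94),('C',102,100),('B',126,106),('A',150,112)]):
  for s in 'LR':
    E=cast(i,edge(k,s),15+h);d=E[0]-E[1];L=np.linalg.norm(d);u=d/L
    v=np.array([-u[1],u[0],0])*(1 if s=='L' else -1)
    print(n,s,'len',L.round(1),'yaw',np.arctan2(u[1],u[0]).round(3),'c(far)',(E[0]-u*w/2-6*v).round(1),'c(mid)',((E[0]+E[1])/2-6*v).round(1))
E
python3 bd.py w2.npy
```

```text
D L len 79.6 yaw 0.128 c(far) [430.4 389.6 109. ] c(mid) [429.6 389.5 109. ]
D R len 79.6 yaw 0.128 c(far) [433.3 366.5 109. ] c(mid) [432.5 366.4 109. ]
C L len 55.4 yaw 0.127 c(far) [420.8 344.6 115. ] c(mid) [443.9 347.6 115. ]
C R len 55.4 yaw 0.119 c(far) [420.1 350.5 115. ] c(mid) [443.2 353.3 115. ]
B L len 99.9 yaw 0.129 c(far) [423.2 324.4 121. ] c(mid) [436.1 326.  121. ]
B R len 100.0 yaw 0.162 c(far) [425.2 306.5 121. ] c(mid) [438.1 308.6 121. ]
A L len 52.6 yaw 0.121 c(far) [404.5 286.4 127. ] c(mid) [452.8 292.3 127. ]
A R len 52.6 yaw 0.124 c(far) [403.3 296.1 127. ] c(mid) [451.6 302.1 127. ]
```

```bash
sed -i 's/98,240,50)/98,240,300)/' bd.py; python3 bd.py w2.npy | grep -v R; python3 - <<'E'
from h import *
i=np.load('w2.npy',allow_pickle=True).item()
# predicted pixels of A, D top corners from top-camera estimate
for n,c,w,h in(('A',(445.3,203.8),150,112),('B',(435.4,265),126,106),('C',(426.7,326.3),102,100),('D',(422.3,388.1),78,94)):
    u=np.array([np.cos(.124),np.sin(.124)]);v=np.array([-u[1],u[0]])
    print(n,proj(i,[[*(np.array(c)+a*u*w/2+b*v*6),15+h] for a in(1,-1) for b in(1,-1)]).round(1).tolist())
im=cv2.resize(i['color'][95:240,95:300],None,fx=3.9,fy=3.9,interpolation=cv2.INTER_CUBIC);cv2.imwrite('pics/w2c.png',im[:,:,::-1])
E
```

```text
D L len 79.6 yaw 0.128 c(far) [430.4 389.6 109. ] c(mid) [429.6 389.5 109. ]
C L len 101.6 yaw 0.129 c(far) [434.3 328.1 115. ] c(mid) [434.5 328.1 115. ]
B L len 122.4 yaw 0.129 c(far) [440.4 267.  121. ] c(mid) [442.2 267.2 121. ]
A L len 143.8 yaw 0.127 c(far) [448.6 206.1 127. ] c(mid) [451.6 206.5 127. ]
A [[268.4, 105.7], [280.1, 105.7], [269.4, 238.8], [279.6, 238.8]]
B [[210.4, 119.5], [221.7, 119.5], [217.5, 229.1], [227.6, 229.1]]
C [[155.6, 131.4], [166.6, 131.4], [166.1, 218.6], [176.2, 218.7]]
D [[103.3, 138.7], [114.0, 138.8], [114.8, 204.8], [124.8, 204.9]]
```

View pics/w2c.png

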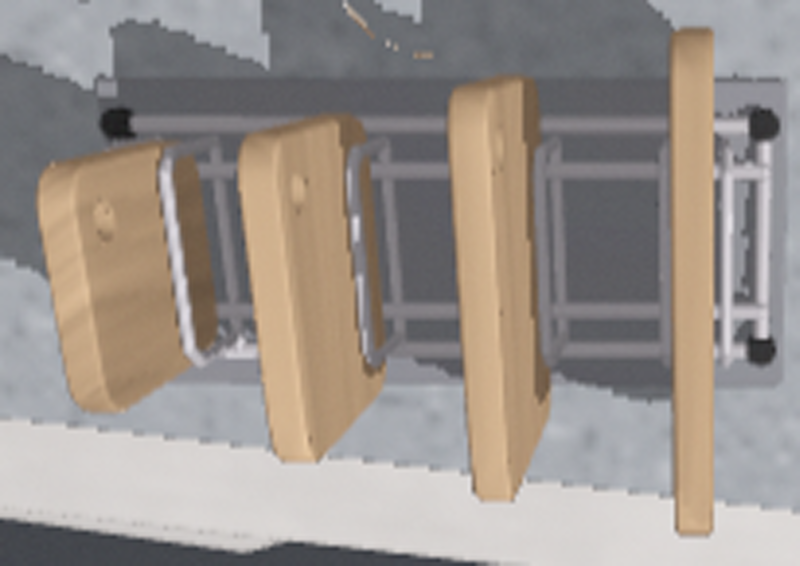

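Emit:
move_arm(targets="0 0.5 -0.7 4 0 0 0;0 0 0 4 0 0 0;0 0 0 4 0 0 0;0 0 0 4 0 0 0;0 0 0 0 0 0 0")

```text
clock: 3.22
eef_pos: [444.5, 200.9, 165.4]
tool_rot: [3.136, 0.013, 0.123]
force: [-0.4, -1.2, -0.3]
width: 42.8
gripper_force: 0.0
```

Emit:
move_arm(targets="0 0 0 4 0 0 0;0 0 0 4 0 0 0;0 0 0 0 0 0 0;-1 0 0 0 0 0 0;-1 0 0 0 0 0 0")

```text
clock: 3.63
eef_pos: [450.4, 205.4, 94.0]
tool_rot: [-3.141, -0.004, 0.125]
force: [-0.8, 0.4, -0.5]
width: 19.6
gripper_force: 0.0
```

Emit:
move_arm(targets="-1 0 0 0 0 0 0;-1 0 0 0 0 0 0;-1 0 0 0 0 0 0;-1 0 0 0 0 0 0;-1 0 0 0 0 0 0")

```text
clock: 4.05
eef_pos: [450.7, 206.1, 94.4]
tool_rot: [-3.14, -0.006, 0.126]
force: [-0.4, 0.1, 8.8]
width: 10.9
gripper_force: 60.7
```

Emit:
move_arm(targets="-1 0 0 -1.5 0 0 0;-1 0 0 -3 0 0 0;-1 0 0 -3.5 0 0 0;-1 0 0 -3.5 0 0 0;-1 0 0 -3 0 0 0")

```text
clock: 4.47
eef_pos: [448.8, 205.4, 240.3]
tool_rot: [-3.14, -0.004, 0.127]
force: [1.2, -0.3, -1.7]
width: 11.1
gripper_force: 59.0
```

Emit:
move_arm(targets="-1 -0.4 3 0 0 0 0;-1 -0.5 3.9 0 0 0 0;-1 -0.5 3.9 0 0 0 0;-1 -0.5 3.9 0 0 0 0;-1 -0.5 3.9 0 0 0 0")

```text
clock: 4.88
eef_pos: [447.9, 16.1, 238.1]
tool_rot: [3.141, -0.003, 0.127]
force: [0.0, -0.0, -1.6]
width: 11.1
gripper_force: 59.0
```

Emit:
move_arm(targets="-1 -0.5 3.9 0 0 0 0;-1 -0.5 3.9 0 0 0 0;-1 -0.5 3.9 0 0 0 0;-1 -0.5 3.9 0 0 0 0;-1 0 0 0 0 0 5.4")

```text
clock: 5.3
eef_pos: [447.0, -149.8, 238.1]
tool_rot: [3.135, -0.003, 0.019]
force: [0.2, 0.3, -1.7]
width: 11.1
gripper_force: 59.1
```

Emit:
move_arm(targets="-1 0 0 0 0 0 0;-1 0 0 0 0 0 0;-1 0 0 0 0 0 0")

```text
clock: 5.55
eef_pos: [448.2, -138.2, 237.2]
tool_rot: [-3.141, -0.001, 0.036]
force: [0.1, 0.2, -2.6]
width: 11.2
gripper_force: 59.1
```

Emit:
move_arm(targets="-1 2.5 0.2 0 0 0 0.3;-1 2.5 0.2 0 0 0 0;-1 2.1 0.3 0 0 0 0;-1 0 0 3 0 0 0;-1 0 0 3 0 0 0")

```text
clock: 5.97
eef_pos: [522.6, -142.6, 177.3]
tool_rot: [3.141, -0.006, 0.033]
force: [-0.7, -0.4, -2.5]
width: 11.3
gripper_force: 59.3
```

Emit:
move_arm(targets="-1 0 0 0 0 0 0;-1 0 0 0 0 0 0;-1 0 0 0 0 0 0")

```text
clock: 6.22
eef_pos: [520.0, -143.6, 177.7]
tool_rot: [3.142, -0.002, 0.029]
force: [0.4, -0.4, -0.7]
width: 11.2
gripper_force: 59.0
```

```bash
python3 - <<'E'
from h import *
s=read_state();print({k:s[k] for k in('clock','eef_pos','tool_rot')})
i=cams.get_image('wrist');cv2.imwrite('pics/w3.png',i['color'][:,:,::-1]);np.save('w3.npy',i,allow_pickle=True)
E
```

```text
{'clock': 6.2167, 'eef_pos': array([ 520.03907137, -143.63279292,  177.66496885]), 'tool_rot': array([ 3.14150112e+00, -1.68620484e-03,  2.92372545e-02])}
```

View pics/w3.png

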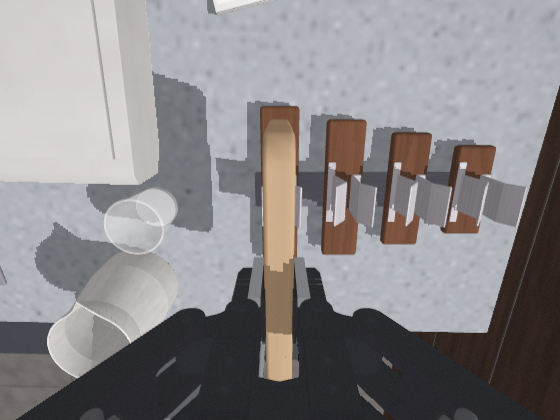

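Board A is held over bar 1. Its far end is at px (280,119) and the bar's far edge is at (280,106), edges (261,107) to (299,107).

```bash
python3 - <<'E'
from h import *
i=np.load('w3.npy',allow_pickle=True).item()
print('cam',(-cv2.Rodrigues(i['rvec'])[0].T@i['tvec']).round(1))
print('board far',cast(i,[[280,119],[265,180],[296,180]],210.3).round(1))
print('bar1 far',cast(i,[[261,107],[299,107],[262,170],[299.5,170]],20).round(1))
print('bars far',cast(i,[[328,120.5],[365,120.5],[391,132.5],[430,132.5],[456,146],[495,146]],20).round(1))
E
```

```text
cam [ 603.3 -139.4  318.8]
board far [[ 597.2 -140.   210.3]
 [ 576.5 -135.4  210.3]
 [ 576.8 -146.2  210.3]]
bar1 far [[ 596.2 -123.7   20. ]
 [ 597.2 -157.7   20. ]
 [ 539.1 -125.3   20. ]
 [ 540.1 -161.    20. ]]
bars far [[ 586.3 -184.5   20. ]
 [ 587.3 -217.9   20. ]
 [ 577.4 -243.    20. ]
 [ 578.4 -278.6   20. ]
 [ 566.9 -305.    20. ]
 [ 568.  -341.1   20. ]]
```

```bash
python3 - <<'E'
from h import *
i=np.load('w3.npy',allow_pickle=True).item()
c=i['color'][370:395,281];print([tuple(x) for x in c[::2]])
print('near',cast(i,[[280,379],[280,382]],210.3).round(1))
t=cams.get_image('top');np.save('t3.npy',t,allow_pickle=True)
cv2.imwrite('pics/t3.png',cv2.resize(t['color'][150:240,290:420],None,fx=6,fy=6,interpolation=cv2.INTER_CUBIC)[:,:,::-1])
print('exp far/near px', proj(t,[[597.2,-140,210],[447.2,-145,210],[592,-140,210],[442,-145,210]]).round(1))
E
```

```text
[(np.uint8(205), np.uint8(175), np.uint8(141)), (np.uint8(205), np.uint8(175), np.uint8(141)), (np.uint8(205), np.uint8(175), np.uint8(141)), (np.uint8(206), np.uint8(175), np.uint8(141)), (np.uint8(206), np.uint8(174), np.uint8(141)), (np.uint8(185), np.uint8(155), np.uint8(124)), (np.uint8(39), np.uint8(39), np.uint8(45)), (np.uint8(40), np.uint8(42), np.uint8(45)), (np.uint8(39), np.uint8(41), np.uint8(44)), (np.uint8(36), np.uint8(38), np.uint8(42)), (np.uint8(37), np.uint8(38), np.uint8(41)), (np.uint8(40), np.uint8(42), np.uint8(45)), (np.uint8(38), np.uint8(40), np.uint8(44))]
near [[ 486.8 -143.4  210.3]
 [ 485.1 -143.4  210.3]]
exp far/near px [[356.4 150.4]
 [362.  212.9]
 [356.5 152.6]
 [362.1 215.1]]
```

View pics/t3.png

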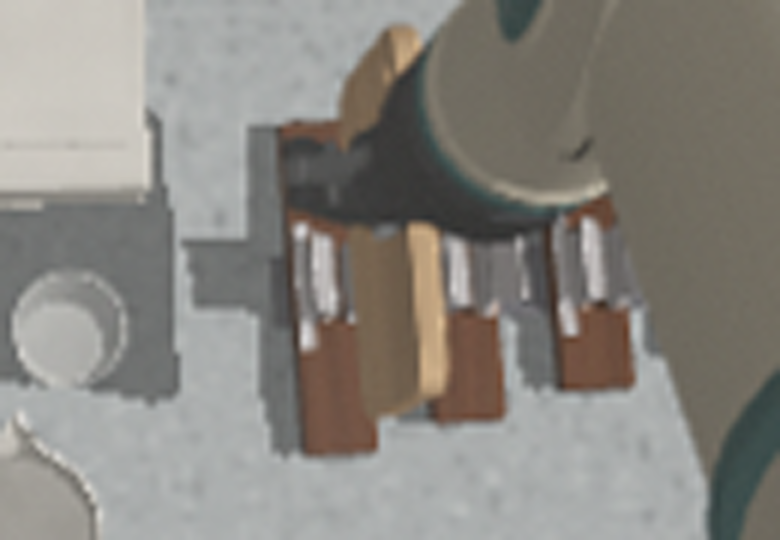

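Emit:
move_arm(targets="-1 -0.2 0 2 0 0 0;-1 0 0 1.5 0 0 0;-1 0 0 1 0 0 0;-1 0 0 1 0 0 0;-1 0 0 0 0 0 0")

```text
clock: 6.73
eef_pos: [519.8, -145.3, 124.2]
tool_rot: [3.14, -0.006, 0.027]
force: [1.2, -0.6, 3.9]
width: 11.4
gripper_force: 61.2
```

Emit:
move_arm(targets="-1 0 0 0.7 0 0 0;-1 0 0 0.7 0 0 0;-1 0 0 0.5 0 0 0;-1 0 0 0 0 0 0")

```text
clock: 7.07
eef_pos: [519.7, -145.2, 103.5]
tool_rot: [3.14, -0.005, 0.027]
force: [2.2, -1.3, -1.8]
width: 11.2
gripper_force: 60.3
```

Emit:
move_arm(targets="-1 0 0 0.3 0 0 0;-1 0 0 0.3 0 0 0;-1 0 0 0 0 0 0")

```text
clock: 7.32
eef_pos: [518.0, -145.1, 99.1]
tool_rot: [3.14, -0.002, 0.027]
force: [-5.7, 0.1, 19.6]
width: 11.4
gripper_force: 63.8
```

Emit:
move_arm(targets="-1 0 0 0.3 0 0 0;-1 0 0 0 0 0 0;-1 0 0 0 0 0 0")

```text
clock: 7.57
eef_pos: [518.0, -145.2, 98.9]
tool_rot: [3.14, -0.004, 0.027]
force: [-11.9, 1.1, 44.0]
width: 11.3
gripper_force: 67.8
```

Emit:
move_arm(targets="-1 0 0 -0.4 0 0 0;0 0 0 -0.2 0 0 0;0 0 0 0 0 0 0;0 0 0 0 0 0 0;0 0 0 0 0 0 0")

```text
clock: 7.98
eef_pos: [516.9, -144.3, 98.8]
tool_rot: [-3.141, 0.001, 0.027]
force: [0.7, -0.3, 0.7]
width: 42.3
gripper_force: 0.0
```

Emit:
move_arm(targets="0 0 0 -3 0 0 0;0 0 0 -4 0 0 0;0 0 0 -4 0 0 0;0 0 0 -4 0 0 0;0 0 0 -2 0 0 0")

```text
clock: 8.4
eef_pos: [518.9, -144.8, 273.4]
tool_rot: [3.14, -0.005, 0.027]
force: [1.1, -0.0, -0.6]
width: 42.7
gripper_force: 0.0
```

Emit:
move_arm(targets="0 -4 -1 0 0 0 0;0 -2.3 -4 0 0 0 0;0 0 -4.1 0 0 0 0;0 0 -4.1 0 0 0 0;0 0 0 0 0 0 0")

```text
clock: 8.82
eef_pos: [452.3, -9.3, 269.3]
tool_rot: [-3.137, 0.0, 0.039]
force: [0.2, 1.3, 0.2]
width: 42.8
gripper_force: 0.0
```

```bash
python3 - <<'E'
from h import *
s=read_state();print({k:s[k] for k in('clock','eef_pos','tool_rot')})
a=[]
for n in('top','wrist'):
    t=cams.get_image(n);np.save(n+'4.npy',t,allow_pickle=True)
    c=t['color'][150:235,310:430] if n=='top' else t['color']
    a.append(cv2.resize(c,(480,340) if n=='top' else (480,360),interpolation=cv2.INTER_CUBIC)[:340])
cv2.imwrite('pics/p4.png',cv2.resize(np.hstack(a)[:,:,::-1],(800,283)))
cv2.imwrite('pics/p4.png',cv2.resize(np.vstack([cv2.resize(a[0],(400,283)),cv2.resize(a[1],(400,283))])[:,:,::-1],(400,566)))
E
```

```text
{'clock': 8.8167, 'eef_pos': array([452.25088076,  -9.30818873, 269.25872052]), 'tool_rot': array([-3.13663080e+00,  2.41078759e-04,  3.85270906e-02])}
```

View pics/p4.png

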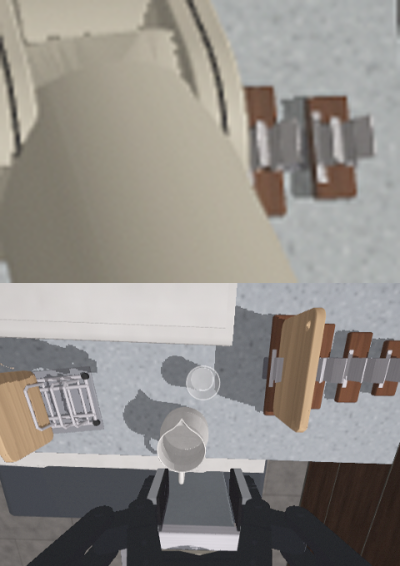

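Wrist view: board A stands upright on bar 1, and the pitcher and glass are unmoved. Now I measure A's centring.

```bash
cat > chk.py <<'E'
import sys
f,x0,x1,y0,y1,h,w,xb=sys.argv[1],*map(int,sys.argv[2:7]),float(sys.argv[7]),float(sys.argv[8])
exec(open('m.py').read().replace("i=cams.get_image('top')","i=np.load(f,allow_pickle=True).item()").split("ks,_=")[0])
ks,_=blobs((hsv[...,0]>8)&(hsv[...,0]<25)&(hsv[...,1]>75)&(hsv[...,2]>90),x0,x1,y0,y1,200)
for k in ks:
    p=cv2.approxPolyDP(k,6*1.5,True)[:,0];print(pix(p).round(1).tolist());print(cast(i,pix(p),20+h)[:,:2].round(1).tolist())
m=((hsv[...,0]<14)|(hsv[...,0]>168))&(hsv[...,1]>80)&(hsv[...,2]<170)
ks,_=blobs(m,x0,560,y0,y1,60)
for k in ks:
    p=cv2.approxPolyDP(k,6*1.5,True)[:,0];print('bar',pix(p).round(1).tolist(),cast(i,pix(p),20)[:,:2].round(1).tolist())
print((-cv2.Rodrigues(i['rvec'])[0].T@i['tvec']).round(1))
E
python3 chk.py wrist4.npy 350 470 20 230 112 150 517
```

```text
[[449.9, 34.8], [438.1, 34.9], [414.2, 45.2], [385.2, 45.1], [389.9, 47.2], [389.9, 49.4], [398.6, 50.8], [393.6, 64.4], [389.4, 103.1], [397.8, 105.1], [393.8, 137.2], [385.4, 139.9], [382.2, 179.2], [372.2, 179.2], [370.8, 184.1], [384.4, 184.6], [414.1, 207.9], [422.8, 208.4], [428.9, 203.6], [434.1, 176.1], [446.4, 175.4], [454.2, 137.6], [452.2, 136.8], [447.8, 140.6], [440.8, 136.6], [445.2, 106.6], [447.6, 102.4], [457.2, 103.8], [459.6, 101.9], [468.4, 59.9], [466.8, 56.9], [461.6, 58.6], [453.8, 56.2], [455.1, 41.1]]
[[587.5, -139.3], [587.1, -130.2], [579.2, -113.0], [578.6, -90.3], [577.2, -94.2], [575.6, -94.4], [574.9, -101.4], [565.0, -98.9], [535.7, -100.0], [534.4, -107.1], [508.2, -107.8], [505.7, -101.0], [471.2, -103.2], [470.8, -94.3], [466.4, -93.5], [466.3, -105.8], [445.3, -136.3], [445.1, -144.3], [449.9, -149.1], [475.7, -148.8], [476.7, -159.7], [509.8, -159.5], [510.4, -157.7], [507.1, -154.5], [510.2, -147.8], [534.6, -146.6], [538.0, -147.9], [537.2, -156.1], [538.7, -157.7], [570.4, -157.7], [572.5, -155.9], [571.1, -152.1], [572.6, -145.6], [583.3, -144
[... 1426 characters left out ...]
2, -250.1], [550.4, -256.3], [539.3, -258.0], [540.3, -280.5], [575.9, -279.3]]
bar [[556.2, 139.1], [539.2, 136.8], [534.8, 146.8], [528.9, 146.1], [529.8, 140.9], [523.2, 140.6], [519.6, 154.4], [525.1, 157.1], [550.8, 156.8]] [[501.8, -342.8], [503.8, -321.6], [491.8, -319.7], [492.4, -312.5], [498.5, -311.7], [498.6, -303.8], [482.0, -304.0], [479.0, -311.7], [480.5, -342.8]]
bar [[537.9, 81.9], [532.1, 103.9], [539.1, 104.4], [541.9, 94.2], [546.4, 92.9], [549.2, 94.4], [547.1, 103.9], [559.4, 104.4], [559.4, 80.8]] [[564.3, -301.7], [540.5, -302.0], [540.3, -310.3], [551.4, -310.2], [553.0, -314.9], [551.5, -318.7], [541.1, -319.4], [541.1, -333.8], [566.4, -325.6]]
[536.2  -8.9 410.1]
```

Emit:
move_arm(targets="0 -0.1 -3.9 0 0 0 0;0 -0.1 -3.9 0 0 0 0;0 -0.1 -3.9 0 0 0 0;0 -0.1 -3.9 0 0 0 0;0 -0.1 -3.9 0 0 0 0")

```text
clock: 9.33
eef_pos: [443.1, 176.6, 268.9]
tool_rot: [3.14, 0.0, 0.024]
force: [0.2, 0.6, -0.3]
width: 42.8
gripper_force: 0.0
```

Emit:
move_arm(targets="0 -0.1 -3.9 0 0 0 0;0 -0.1 -3.5 0 0 0 0;0 0 0 0 0 0 -5.5;0 0 0 0 0 0 0;0 0 0 0 0 0 0")

```text
clock: 9.75
eef_pos: [439.3, 248.8, 268.5]
tool_rot: [3.14, 0.001, 0.119]
force: [-0.0, -0.4, -0.0]
width: 42.6
gripper_force: 0.0
```

Emit:
move_arm(targets="0 0 0 0 0 0 0")

```text
clock: 9.83
eef_pos: [439.5, 248.2, 268.8]
tool_rot: [3.14, 0.001, 0.117]
force: [0.4, -0.7, -0.4]
width: 42.6
gripper_force: 0.0
```

Emit:
move_arm(targets="0 0.1 -1.8 0 0 0 -0.3;0 0 0 4 0 0 0;0 0 0 4 0 0 0;0 0 0 4 0 0 0;0 0 0 0 0 0 0")

```text
clock: 10.25
eef_pos: [434.0, 263.6, 143.1]
tool_rot: [3.134, 0.012, 0.124]
force: [-0.3, -1.0, 0.0]
width: 42.9
gripper_force: 0.0
```

Emit:
move_arm(targets="0 0 0 4 0 0 0;0 0 0 2 0 0 0;0 0 0 0 0 0 0;-1 0 0 0 0 0 0;-1 0 0 0 0 0 0")

```text
clock: 10.67
eef_pos: [439.2, 268.8, 91.5]
tool_rot: [-3.14, -0.003, 0.127]
force: [0.3, -0.3, 0.7]
width: 19.3
gripper_force: 0.0
```

Emit:
move_arm(targets="-1 0 0 0 0 0 0;-1 0 0 0 0 0 0;-1 0 0 0 0 0 0;-1 0 0 0 0 0 0")

```text
clock: 11.0
eef_pos: [439.2, 268.8, 91.7]
tool_rot: [-3.141, -0.004, 0.127]
force: [-0.3, -1.8, 7.9]
width: 10.9
gripper_force: 59.5
```

Emit:
move_arm(targets="-1 0 0 -1.5 0 0 0;-1 0 0 -3 0 0 0;-1 0 0 -3.7 0 0 0;-1 0 0 -3.7 0 0 0;-1 0 0 -3.1 0 0 0")

```text
clock: 11.42
eef_pos: [437.7, 268.9, 243.0]
tool_rot: [-3.14, -0.003, 0.128]
force: [0.8, 1.0, -1.6]
width: 10.9
gripper_force: 58.7
```

Emit:
move_arm(targets="-1 -0.4 3.4 0 0 0 0;-1 -0.5 4 0 0 0 0;-1 -0.5 4 0 0 0 0;-1 -0.5 4 0 0 0 0;-1 -0.5 4 0 0 0 0")

```text
clock: 11.83
eef_pos: [438.2, 71.5, 240.6]
tool_rot: [3.142, -0.002, 0.129]
force: [0.3, -0.4, -1.0]
width: 11.0
gripper_force: 58.8
```

Emit:
move_arm(targets="-1 -0.5 4 0 0 0 0;-1 -0.5 4 0 0 0 0;-1 -0.5 4 0 0 0 0;-1 -0.5 4 0 0 0 0;-1 -0.5 4 0 0 0 0")

```text
clock: 12.25
eef_pos: [439.0, -130.3, 240.6]
tool_rot: [3.141, -0.002, 0.128]
force: [0.8, 0.1, -1.8]
width: 10.8
gripper_force: 58.8
```

Emit:
move_arm(targets="-1 -0.5 4 0 0 0 0;-1 -0.5 3.8 0 0 0 0;-1 0 0 0 0 0 5.5;-1 0 0 0 0 0 0;-1 0 0 0 0 0 0")

```text
clock: 12.67
eef_pos: [439.2, -206.8, 240.0]
tool_rot: [-3.141, -0.001, 0.034]
force: [-0.6, 0.7, -1.7]
width: 10.8
gripper_force: 59.1
```

Emit:
move_arm(targets="-1 0 0 0 0 0 0")

```text
clock: 12.75
eef_pos: [439.6, -205.6, 239.9]
tool_rot: [-3.141, -0.001, 0.036]
force: [0.5, 0.8, -1.3]
width: 11.1
gripper_force: 59.1
```

Emit:
move_arm(targets="-1 2.7 0 0 0 0 0.3;-1 2.7 0.1 0 0 0 0;-1 2.6 0.1 0 0 0 0;-1 0 0 3 0 0 0;-1 0 0 3 0 0 0")

```text
clock: 13.17
eef_pos: [523.3, -204.7, 180.4]
tool_rot: [3.141, -0.006, 0.033]
force: [-0.4, 0.1, -3.1]
width: 11.1
gripper_force: 59.2
```

Emit:
move_arm(targets="-1 0 0 0 0 0 0;-1 0 0 0 0 0 0;-1 0 0 0 0 0 0;-1 0 0 0 0 0 0")

```text
clock: 13.5
eef_pos: [520.6, -206.7, 181.4]
tool_rot: [3.14, -0.003, 0.028]
force: [0.3, 0.3, -1.1]
width: 11.0
gripper_force: 59.1
```

Emit:
move_arm(targets="-1 -0.1 -0.2 2 0 0 0;-1 0 0 1.5 0 0 0;-1 0 0 1 0 0 0;-1 0 0 1 0 0 0;-1 0 0 0 0 0 0")

```text
clock: 13.92
eef_pos: [519.1, -205.8, 124.3]
tool_rot: [3.14, -0.002, 0.027]
force: [0.6, -1.9, -2.2]
width: 11.2
gripper_force: 58.9
```

Emit:
move_arm(targets="-1 0 0 0.7 0 0 0;-1 0 0 0.7 0 0 0;-1 0 0 0.5 0 0 0;-1 0 0 0.5 0 0 0;-1 0 0 0 0 0 0")

```text
clock: 14.33
eef_pos: [520.5, -206.7, 101.4]
tool_rot: [3.139, -0.005, 0.026]
force: [2.9, -3.2, -1.3]
width: 11.0
gripper_force: 60.1
```

Emit:
move_arm(targets="-1 0 0 0.3 0 0 0;-1 0 0 0.2 0 0 0;-1 0 0 0.1 0 0 0;-1 0 0 0 0 0 0")

```text
clock: 14.67
eef_pos: [519.5, -206.7, 96.6]
tool_rot: [3.139, -0.003, 0.026]
force: [-2.0, -4.3, 16.1]
width: 11.2
gripper_force: 62.8
```

Emit:
move_arm(targets="-1 0 0 0.2 0 0 0;-1 0 0 0 0 0 0")

```text
clock: 14.83
eef_pos: [519.4, -206.8, 96.5]
tool_rot: [3.138, -0.004, 0.026]
force: [-5.8, -1.8, 32.5]
width: 10.9
gripper_force: 65.3
```

Emit:
move_arm(targets="-1 0 0 -0.4 0 0 0;0 0 0 -0.1 0 0 0;0 0 0 0 0 0 0;0 0 0 0 0 0 0;0 0 0 0 0 0 0")

```text
clock: 15.25
eef_pos: [517.6, -203.6, 96.5]
tool_rot: [-3.14, 0.002, 0.028]
force: [0.1, 1.1, 0.3]
width: 42.8
gripper_force: 0.0
```

Emit:
move_arm(targets="0 0 0 -3 0 0 0;0 0 0 -4 0 0 0;0 0 0 -4 0 0 0;0 0 0 -4 0 0 0;0 0 0 -2 0 0 0")

```text
clock: 15.67
eef_pos: [519.9, -204.7, 271.5]
tool_rot: [3.14, -0.005, 0.028]
force: [0.4, -0.3, 0.1]
width: 42.8
gripper_force: 0.0
```

Emit:
move_arm(targets="0 -4 -1 0 0 0 0;0 -3.5 -2 0 0 0 0;0 -1 -4 0 0 0 0;0 -0.1 -4 0 0 0 0;0 -0.1 -4 0 0 0 0")

```text
clock: 16.08
eef_pos: [425.6, -56.0, 267.1]
tool_rot: [-3.141, 0.001, 0.025]
force: [1.1, 0.3, -0.4]
width: 42.9
gripper_force: 0.0
```

```bash
python3 - <<'E'
from h import *
s=read_state();print({k:s[k] for k in('clock','eef_pos','tool_rot')})
t=cams.get_image('wrist');np.save('w5.npy',t,allow_pickle=True)
cv2.imwrite('pics/p5.png',t['color'][:,:,::-1])
E
```

```text
{'clock': 16.0833, 'eef_pos': array([425.59581755, -55.95785204, 267.1097311 ]), 'tool_rot': array([-3.14136350e+00,  1.10505718e-03,  2.49394612e-02])}
```

View pics/p5.png

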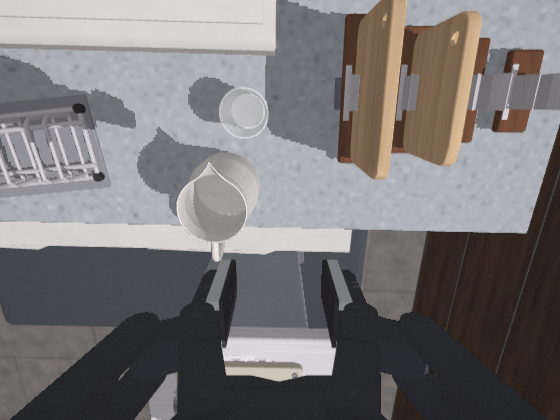

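Both A and B stand upright in their clips: A ends at px (390,3) and (380,177), B at (465,15) and (447,163). On to C.

Emit:
move_arm(targets="0 0.2 -4.1 0 0 0 0;0 0.2 -4.1 0 0 0 0;0 0.2 -4.1 0 0 0 0;0 0.2 -4.1 0 0 0 0;0 0.2 -4.1 0 0 0 0")

```text
clock: 16.55
eef_pos: [430.9, 149.9, 266.9]
tool_rot: [3.141, 0.001, 0.028]
force: [1.5, 0.1, -0.2]
width: 42.4
gripper_force: 0.0
```

Emit:
move_arm(targets="0 0.2 -4.1 0 0 0 0;0 0.2 -4.1 0 0 0 0;0 0.2 -4.1 0 0 0 0;0 0.2 -4.1 0 0 0 0;0 0 0 0 0 0 -5.5")

```text
clock: 16.97
eef_pos: [432.5, 323.0, 266.9]
tool_rot: [-3.134, 0.0, 0.135]
force: [-0.1, 0.5, 0.5]
width: 42.6
gripper_force: 0.0
```

Emit:
move_arm(targets="0 0 0 0 0 0 0;0 0 0 0 0 0 0;0 0 0 0 0 0 0")

```text
clock: 17.22
eef_pos: [435.4, 310.6, 266.8]
tool_rot: [3.14, 0.001, 0.12]
force: [-0.3, -0.2, -0.4]
width: 42.7
gripper_force: 0.0
```

```bash
python3 - <<'E'
from h import *
i=np.load('w5.npy',allow_pickle=True).item()
print('B',cast(i,[[467,14],[446,164]],126).round(1)[:,:2].tolist(),'bar2',cast(i,[[421,26.5],[484,37.5],[468,143]],20).round(1)[:,:2].tolist())
print('A',cast(i,[[391,1],[380,177.5]],132).round(1)[:,:2].tolist(),'bar1',cast(i,[[350,14],[346,162.5]],20).round(1)[:,:2].tolist())
print((-cv2.Rodrigues(i['rvec'])[0].T@i['tvec']).round(1))
E
```

```text
B [[574.3, -195.9], [457.4, -202.6]] bar2 [[585.8, -203.1], [577.0, -273.2], [463.9, -280.6]]
A [[580.0, -134.2], [445.0, -143.3]] bar1 [[595.7, -125.6], [436.7, -136.3]]
[509.3 -52.1 408.1]
```

Emit:
move_arm(targets="0 -0.5 -1.5 0 0 0 -0.3;0 0 0 4 0 0 0;0 0 0 4 0 0 0;0 0 0 4 0 0 0;0 0 0 0 0 0 0")

```text
clock: 17.63
eef_pos: [425.1, 321.1, 141.0]
tool_rot: [3.133, 0.011, 0.125]
force: [-0.5, -0.6, 0.0]
width: 42.6
gripper_force: 0.0
```

Emit:
move_arm(targets="0 0 0 4 0 0 0;0 0 0 2.5 0 0 0;0 0 0 0 0 0 0;-1 0 0 0 0 0 0;-1 0 0 0 0 0 0")

```text
clock: 18.05
eef_pos: [430.0, 327.0, 84.7]
tool_rot: [-3.14, -0.003, 0.127]
force: [0.9, 0.2, -0.0]
width: 19.2
gripper_force: 0.0
```

Emit:
move_arm(targets="-1 0 0 0 0 0 0;-1 0 0 0 0 0 0;-1 0 0 0 0 0 0;-1 0 0 0 0 0 0")

```text
clock: 18.38
eef_pos: [430.1, 327.3, 84.8]
tool_rot: [-3.14, -0.004, 0.128]
force: [-0.8, -0.8, 8.5]
width: 11.0
gripper_force: 60.0
```

Emit:
move_arm(targets="-1 0 0 -1.5 0 0 0;-1 0 0 -3 0 0 0;-1 0 0 -3.7 0 0 0;-1 0 0 -3.7 0 0 0;-1 0 0 -3.6 0 0 0")

```text
clock: 18.8
eef_pos: [428.2, 326.3, 240.2]
tool_rot: [-3.141, -0.001, 0.128]
force: [1.1, 0.6, -1.3]
width: 11.0
gripper_force: 58.8
```

Emit:
move_arm(targets="-1 -0.4 3.4 0 0 0 0;-1 -0.5 4 0 0 0 0;-1 -0.5 4 0 0 0 0;-1 -0.5 4 0 0 0 0;-1 -0.5 4 0 0 0 0")

```text
clock: 19.22
eef_pos: [429.2, 129.3, 238.5]
tool_rot: [-3.142, -0.002, 0.129]
force: [1.2, -0.7, -0.8]
width: 11.3
gripper_force: 58.9
```

Emit:
move_arm(targets="-1 -0.5 4 0 0 0 0;-1 -0.5 4 0 0 0 0;-1 -0.5 4 0 0 0 0;-1 -0.5 4 0 0 0 0;-1 -0.5 4 0 0 0 0")

```text
clock: 19.63
eef_pos: [430.0, -72.5, 238.5]
tool_rot: [3.141, -0.002, 0.128]
force: [1.3, 0.4, -1.6]
width: 11.2
gripper_force: 58.9
```

Emit:
move_arm(targets="-1 -0.5 4 0 0 0 0;-1 -0.5 4 0 0 0 0;-1 -0.5 4 0 0 0 0;-1 -0.5 4 0 0 0 0;-1 -0.5 4 0 0 0 0")

```text
clock: 20.05
eef_pos: [430.7, -274.2, 238.6]
tool_rot: [3.141, -0.001, 0.128]
force: [0.9, -0.4, -0.4]
width: 11.4
gripper_force: 58.9
```

Emit:
move_arm(targets="-1 0 0 0 0 0 5.7;-1 0 0 0 0 0 0;-1 0 0 0 0 0 0;-1 0 0 0 0 0 0")

```text
clock: 20.38
eef_pos: [431.4, -270.7, 237.9]
tool_rot: [-3.141, -0.001, 0.033]
force: [-0.6, 0.4, -2.0]
width: 11.2
gripper_force: 59.1
```

Emit:
move_arm(targets="-1 3 -0.1 0 0 0 0.1;-1 3 -0.1 0 0 0 0;-1 3 -0.1 0 0 0 0;-1 0 0 3 0 0 0;-1 0 0 3 0 0 0")

```text
clock: 20.8
eef_pos: [525.3, -264.3, 178.6]
tool_rot: [3.14, -0.007, 0.034]
force: [-1.2, 0.0, -1.4]
width: 11.5
gripper_force: 59.2
```

Emit:
move_arm(targets="-1 0 0 0 0 0 0;-1 0 0 0 0 0 0;-1 0 0 0 0 0 0;-1 0 0 0 0 0 0")

```text
clock: 21.13
eef_pos: [522.2, -266.8, 179.5]
tool_rot: [3.14, -0.003, 0.028]
force: [0.5, -0.0, -0.6]
width: 11.2
gripper_force: 59.0
```

Emit:
move_arm(targets="-1 0 0 2.4 0 0 0;-1 0 0 1.7 0 0 0;-1 0 0 1 0 0 0;-1 0 0 1 0 0 0;-1 0 0 0 0 0 0")

```text
clock: 21.55
eef_pos: [521.9, -268.4, 116.9]
tool_rot: [3.139, -0.002, 0.027]
force: [0.7, -3.0, -1.5]
width: 11.1
gripper_force: 58.9
```

Emit:
move_arm(targets="-1 0 0 0.7 0 0 0;-1 0 0 0.7 0 0 0;-1 0 0 0.5 0 0 0;-1 0 0 0.5 0 0 0;-1 0 0 0 0 0 0")

```text
clock: 21.97
eef_pos: [524.0, -268.7, 94.2]
tool_rot: [3.138, -0.007, 0.027]
force: [4.3, -3.7, 1.7]
width: 11.1
gripper_force: 61.9
```

Emit:
move_arm(targets="-1 0 0 0.3 0 0 0;-1 0 0 0.2 0 0 0;-1 0 0 0 0 0 0;-1 0 0 0 0 0 0")

```text
clock: 22.3
eef_pos: [523.0, -268.8, 90.1]
tool_rot: [3.138, -0.005, 0.026]
force: [-1.1, -2.7, 14.7]
width: 10.7
gripper_force: 63.9
```

Emit:
move_arm(targets="-1 0 0 0.2 0 0 0;-1 0 0 0 0 0 0")

```text
clock: 22.47
eef_pos: [523.0, -268.9, 89.9]
tool_rot: [3.137, -0.005, 0.026]
force: [-5.4, -1.4, 28.0]
width: 11.0
gripper_force: 66.1
```

Emit:
move_arm(targets="-1 0 0 -0.4 0 0 0;0 0 0 -0.1 0 0 0;0 0 0 0 0 0 0;0 0 0 0 0 0 0;0 0 0 0 0 0 0")

```text
clock: 22.88
eef_pos: [520.2, -265.6, 89.5]
tool_rot: [-3.14, 0.002, 0.028]
force: [-0.5, -0.4, 0.3]
width: 42.6
gripper_force: 0.0
```

Emit:
move_arm(targets="0 0 0 -3 0 0 0;0 0 0 -4 0 0 0;0 0 0 -4 0 0 0;0 0 0 -4 0 0 0;0 0 0 -2.5 0 0 0")

```text
clock: 23.3
eef_pos: [522.0, -266.5, 268.9]
tool_rot: [3.141, -0.003, 0.027]
force: [0.9, -0.5, 0.1]
width: 42.4
gripper_force: 0.0
```

Emit:
move_arm(targets="0 -4 -1 0 0 0 0;0 -3.5 -2 0 0 0 0;0 -1.5 -3.8 0 0 0 0;0 0 -4 0 0 0 0;0 0 -4 0 0 0 0")

```text
clock: 23.72
eef_pos: [425.0, -120.2, 265.1]
tool_rot: [-3.141, 0.001, 0.024]
force: [1.6, 0.6, -0.3]
width: 42.7
gripper_force: 0.0
```

```bash
python3 - <<'E'
from h import *
s=read_state();print({k:s[k] for k in('clock','eef_pos','tool_rot')})
t=cams.get_image('wrist');np.save('w6.npy',t,allow_pickle=True)
cv2.imwrite('pics/p6.png',t['color'][:,:,::-1])
E
```

```text
{'clock': 23.7167, 'eef_pos': array([ 424.98336947, -120.15343545,  265.05144436]), 'tool_rot': array([-3.14138639e+00,  1.46547679e-03,  2.41648375e-02])}
```

View pics/p6.png

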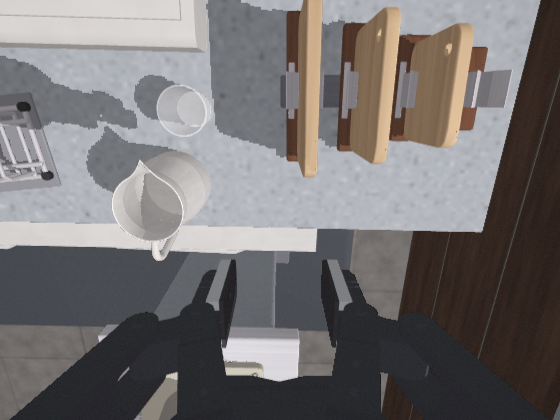

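A, B and C are upright in their clips: C ends at px (457,25) and (445,147). On to D.

Emit:
move_arm(targets="0 0.1 -4.1 0 0 0 0;0 0.1 -4.1 0 0 0 0;0 0.1 -4.1 0 0 0 0;0 0.1 -4.1 0 0 0 0;0 0.1 -4.1 0 0 0 0")

```text
clock: 24.18
eef_pos: [425.6, 85.8, 265.0]
tool_rot: [3.142, 0.001, 0.027]
force: [1.3, 0.1, -0.7]
width: 42.9
gripper_force: 0.0
```

Emit:
move_arm(targets="0 0.1 -4.1 0 0 0 0;0 0.1 -4.1 0 0 0 0;0 0.1 -4.1 0 0 0 0;0 0.1 -4.1 0 0 0 0;0 0.1 -4.1 0 0 0 0")

```text
clock: 24.6
eef_pos: [425.0, 290.8, 264.7]
tool_rot: [3.141, 0.001, 0.028]
force: [0.9, -0.1, 0.2]
width: 42.8
gripper_force: 0.0
```

Emit:
move_arm(targets="0 0.1 -4.1 0 0 0 0;0 0.1 -4.1 0 0 0 0;0 0 0 0 0 0 -5.7;0 0 0 0 0 0 0;0 0 0 0 0 0 0")

```text
clock: 25.02
eef_pos: [425.2, 370.5, 264.3]
tool_rot: [3.14, 0.002, 0.125]
force: [-0.1, -0.7, 0.7]
width: 42.5
gripper_force: 0.0
```

Emit:
move_arm(targets="0 0 0 0 0 0 0;0 0 0 0 0 0 0")

```text
clock: 25.18
eef_pos: [426.2, 369.3, 265.1]
tool_rot: [3.14, 0.0, 0.123]
force: [-0.1, -0.6, -0.0]
width: 42.6
gripper_force: 0.0
```

```bash
python3 - <<'E'
from h import *
i=np.load('w6.npy',allow_pickle=True).item()
print('C',cast(i,[[458,25],[445,147]],120).round(1)[:,:2].tolist(),'bars far',cast(i,[[355,23],[420,35],[480,47]],20).round(1)[:,:2].tolist(),'near',cast(i,[[350,151],[405,141],[468,129.5]],20).round(1)[:,:2].tolist())
print('B',cast(i,[[388,9],[378,163]],126).round(1)[:,:2].tolist())
print((-cv2.Rodrigues(i['rvec'])[0].T@i['tvec']).round(1))
E
```

```text
C [[566.7, -256.7], [471.1, -265.0]] bars far [[586.2, -195.7], [576.5, -266.8], [566.5, -334.1]] near [[450.4, -203.5], [463.8, -267.9], [479.0, -340.1]]
B [[574.9, -198.1], [456.5, -205.4]]
[ 508.7 -116.4  406. ]
```

Emit:
move_arm(targets="0 0 -1.8 0 0 0 0;0 0 0 4 0 0 0;0 0 0 4 0 0 0;0 0 0 4 0 0 0;0 0 0 0 0 0 0")

```text
clock: 25.6
eef_pos: [420.4, 383.4, 138.8]
tool_rot: [3.132, 0.011, 0.124]
force: [0.4, -0.7, 0.3]
width: 42.5
gripper_force: 0.0
```

Emit:
move_arm(targets="0 0 0 4 0 0 0;0 0 0 2.9 0 0 0;0 0 0 0 0 0 0;-1 0 0 0 0 0 0;-1 0 0 0 0 0 0")

```text
clock: 26.02
eef_pos: [424.9, 389.9, 78.9]
tool_rot: [-3.139, -0.003, 0.126]
force: [-0.4, 0.9, 0.5]
width: 19.4
gripper_force: 0.0
```

Emit:
move_arm(targets="-1 0 0 0 0 0 0;-1 0 0 0 0 0 0;-1 0 0 0 0 0 0;-1 0 0 0 0 0 0")

```text
clock: 26.35
eef_pos: [425.0, 390.4, 79.1]
tool_rot: [-3.139, -0.004, 0.126]
force: [1.1, -0.3, 7.6]
width: 11.5
gripper_force: 60.1
```

Emit:
move_arm(targets="-1 0 0 -1.5 0 0 0;-1 0 0 -3.2 0 0 0;-1 0 0 -3.8 0 0 0;-1 0 0 -3.8 0 0 0;-1 0 0 -3.7 0 0 0")

```text
clock: 26.77
eef_pos: [423.3, 388.7, 239.4]
tool_rot: [-3.141, -0.001, 0.127]
force: [0.3, 0.6, -0.9]
width: 10.9
gripper_force: 58.8
```

Emit:
move_arm(targets="-1 -0.4 3.4 0 0 0 0;-1 -0.5 4 0 0 0 0;-1 -0.5 4 0 0 0 0;-1 -0.5 4 0 0 0 0;-1 -0.5 4 0 0 0 0")

```text
clock: 27.18
eef_pos: [423.9, 191.6, 237.6]
tool_rot: [-3.142, -0.002, 0.127]
force: [0.7, -0.0, -2.1]
width: 11.3
gripper_force: 58.9
```

Emit:
move_arm(targets="-1 -0.5 4 0 0 0 0;-1 -0.5 4 0 0 0 0;-1 -0.5 4 0 0 0 0;-1 -0.5 4 0 0 0 0;-1 -0.5 4 0 0 0 0")

```text
clock: 27.6
eef_pos: [424.4, -10.0, 237.6]
tool_rot: [3.141, -0.002, 0.127]
force: [1.1, 0.2, -0.2]
width: 11.0
gripper_force: 58.9
```

Emit:
move_arm(targets="-1 -0.5 4 0 0 0 0;-1 -0.5 4 0 0 0 0;-1 -0.5 4 0 0 0 0;-1 -0.5 4 0 0 0 0;-1 -0.5 4 0 0 0 0")

```text
clock: 28.02
eef_pos: [424.7, -211.8, 237.7]
tool_rot: [3.14, -0.002, 0.126]
force: [0.2, 0.3, -1.3]
width: 10.9
gripper_force: 58.9
```

Emit:
move_arm(targets="-1 -0.5 4 0 0 0 0;-1 -0.5 4 0 0 0 0;-1 -0.5 3 0 0 0 0;-1 0 0 0 0 0 5.5;-1 0 0 0 0 0 0")

```text
clock: 28.43
eef_pos: [423.2, -323.0, 237.1]
tool_rot: [3.14, -0.001, 0.023]
force: [0.4, 0.7, -0.9]
width: 11.4
gripper_force: 59.0
```

Emit:
move_arm(targets="-1 0 0 0 0 0 0;-1 0 0 0 0 0 0")

```text
clock: 28.6
eef_pos: [424.4, -319.2, 236.9]
tool_rot: [-3.141, -0.001, 0.035]
force: [0.0, -0.6, -0.7]
width: 11.1
gripper_force: 59.0
```

Emit:
move_arm(targets="-1 3.3 0.4 0 0 0 0.2;-1 3.3 0.4 0 0 0 0;-1 3.3 0.3 0 0 0 0;-1 0 0 3 0 0 0;-1 0 0 3 0 0 0")

```text
clock: 29.02
eef_pos: [527.9, -327.0, 177.6]
tool_rot: [3.14, -0.007, 0.034]
force: [-0.7, -1.4, -1.4]
width: 11.0
gripper_force: 59.1
```

Emit:
move_arm(targets="-1 0 0 0 0 0 0;-1 0 0 0 0 0 0;-1 0 0 0 0 0 0;-1 0 0 0 0 0 0")

```text
clock: 29.35
eef_pos: [524.4, -329.3, 178.6]
tool_rot: [3.14, -0.003, 0.028]
force: [0.0, -0.8, -0.7]
width: 10.9
gripper_force: 58.9
```

Emit:
move_arm(targets="-1 0 -0.1 2.7 0 0 0;-1 0 0 1.9 0 0 0;-1 0 0 1 0 0 0;-1 0 0 1 0 0 0;-1 0 0 0 0 0 0")

```text
clock: 29.77
eef_pos: [524.2, -330.0, 111.4]
tool_rot: [3.138, -0.003, 0.026]
force: [0.4, -3.0, -0.9]
width: 11.3
gripper_force: 58.8
```

Emit:
move_arm(targets="-1 0 0 0.7 0 0 0;-1 0 0 0.7 0 0 0;-1 0 0 0.5 0 0 0;-1 0 0 0.5 0 0 0;-1 0 0 0 0 0 0")

```text
clock: 30.18
eef_pos: [526.1, -330.7, 88.6]
tool_rot: [3.137, -0.007, 0.027]
force: [2.2, -3.5, 1.4]
width: 11.5
gripper_force: 61.4
```

Emit:
move_arm(targets="-1 0 0 0.3 0 0 0;-1 0 0 0.2 0 0 0;-1 0 0 0 0 0 0;-1 0 0 0 0 0 0")

```text
clock: 30.52
eef_pos: [525.2, -330.7, 84.2]
tool_rot: [3.137, -0.005, 0.026]
force: [-0.3, -3.5, 11.3]
width: 11.2
gripper_force: 62.8
```

Emit:
move_arm(targets="-1 0 0 0.2 0 0 0;-1 0 0 0.1 0 0 0;-1 0 0 0 0 0 0")

```text
clock: 30.77
eef_pos: [525.3, -330.8, 84.0]
tool_rot: [3.136, -0.005, 0.026]
force: [-6.1, -2.1, 31.5]
width: 11.1
gripper_force: 65.9
```

Emit:
move_arm(targets="-1 0 0 -0.5 0 0 0;0 0 0 -0.1 0 0 0;0 0 0 0 0 0 0;0 0 0 0 0 0 0;0 0 0 0 0 0 0")

```text
clock: 31.18
eef_pos: [522.6, -326.6, 83.4]
tool_rot: [-3.139, 0.002, 0.028]
force: [0.2, 0.4, -0.5]
width: 42.7
gripper_force: 0.0
```

Emit:
move_arm(targets="0 0 0 -3 0 0 0;0 0 0 -4 0 0 0;0 0 0 -4 0 0 0;0 0 0 -4 0 0 0;0 0 0 -3 0 0 0")

```text
clock: 31.6
eef_pos: [523.8, -327.5, 267.0]
tool_rot: [3.141, -0.002, 0.028]
force: [1.3, 0.2, 0.6]
width: 42.7
gripper_force: 0.0
```

```bash
python3 - <<'E'
from h import *
t=cams.get_image('wrist');np.save('w7.npy',t,allow_pickle=True)
cv2.imwrite('pics/p7.png',t['color'][:,:,::-1])
E
```

Emit:
move_arm(targets="0 -3.5 0 0 0 0 0;0 -4 1 0 0 0 0;0 -3 2.5 0 0 0 0;0 -3 2.5 0 0 0 0;0 -3 2.5 0 0 0 0")

```text
clock: 32.07
eef_pos: [359.0, -417.2, 263.6]
tool_rot: [-3.14, 0.001, 0.028]
force: [0.7, -1.3, -0.2]
width: 42.6
gripper_force: 0.0
```

Emit:
move_arm(targets="0 -2.5 3 0 0 0 0;0 -2.5 3 0 0 0 0;0 -2.5 3 0 0 0 0;0 -1 3 0 0 0 0;0 0 0 0 0 0 0")

```text
clock: 32.48
eef_pos: [273.1, -545.9, 262.8]
tool_rot: [3.139, 0.003, 0.017]
force: [-0.5, -0.7, 1.1]
width: 42.7
gripper_force: 0.0
```

```bash
python3 - <<'E'
from h import *
t=cams.get_image('top');np.save('t8.npy',t,allow_pickle=True)
cv2.imwrite('pics/t8.png',cv2.resize(t['color'][150:240,315:435],None,fx=6,fy=6,interpolation=cv2.INTER_CUBIC)[:,:,::-1])
E
```

```text
(no output)
```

View pics/t8.png

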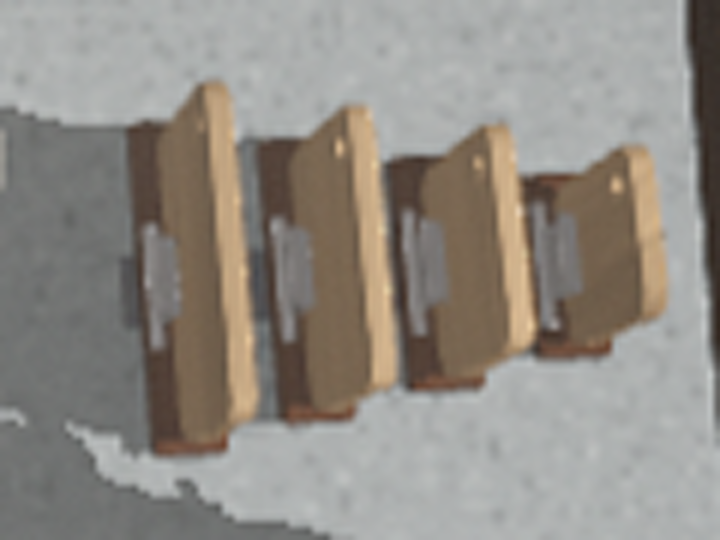

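View pics/p7.png

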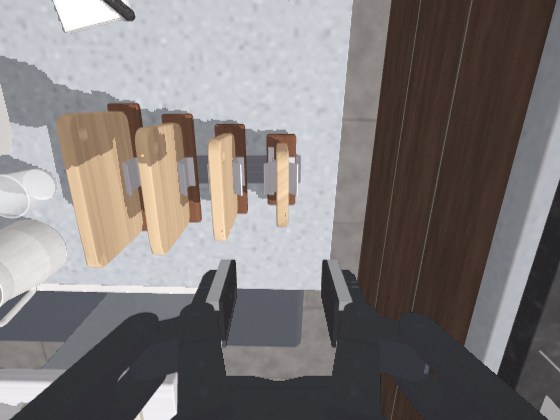

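All four boards stand upright in their clips, in size order. In the top crop the far and near ends are A (216,80)/(240,422), B (357,104)/(382,390), C (497,124)/(521,350) and D (637,144)/(654,318). Next I check the centring numerically.

```bash
python3 - <<'E'
exec(open('m.py').read().replace("i=cams.get_image('top')","i=np.load('t8.npy',allow_pickle=True).item()").split("ks,_=")[0])
m=(hsv[...,0]>8)&(hsv[...,0]<25)&(hsv[...,1]>75)&(hsv[...,2]>90)
ks,_=blobs(m,335,430,155,228,60)
for k,(n,w,h,bx,by) in zip(ks,[('A',150,112,515.5,-142.7),('B',126,106,517.6,-204.6),('C',102,100,519.3,-266.6),('D',78,94,521.4,-328.5)]):
    E=cast(i,edge(k,'R'),20+h);d=E[0]-E[1];u=d/np.linalg.norm(d);v=np.array([-u[1],u[0],0])
    M=E.mean(0)+6*v;print(n,'len',np.linalg.norm(d).round(1),'yaw',np.arctan2(u[1],u[0]).round(3),M.round(1),'dx',(M[0]-bx).round(1),'dy',(M[1]-by).round(1))
i=np.load('w7.npy',allow_pickle=True).item()
print('D wrist',cast(i,[[282,143],[282,227]],114)[:,:2].round(1),'bar',cast(i,[[281.5,134],[281.5,205]],20)[:,:2].round(1))
E
```

```text
A len 159.6 yaw 0.036 [ 505.3 -143.5  132. ] dx -10.2 dy -0.8
B len 136.3 yaw 0.032 [ 506.3 -205.2  126. ] dx -11.3 dy -0.6
C len 115.3 yaw 0.036 [ 508.6 -270.5  120. ] dx -10.7 dy -3.9
D len 90.8 yaw -0.004 [ 510.7 -328.3  114. ] dx -10.7 dy 0.2
D wrist [[ 569.3 -327.4]
 [ 486.8 -330. ]] bar [[ 567.8 -327.8]
 [ 478.8 -330.5]]
```

```bash
python3 - <<'E'
from h import *
i=np.load('t8.npy',allow_pickle=True).item()
for n,f,g,h,w,bx in[('A',(216,80),(240,422),112,150,515.5),('B',(357,104),(382,390),106,126,517.6),('C',(497,124),(521,350),100,102,519.3),('D',(637,144),(654,318),94,78,521.4)]:
    p=(np.array([f,g])+.5)/6-.5+[315,150];E=cast(i,p,20+h);L=np.linalg.norm(E[0]-E[1]);print(n,L.round(1),'far-based',(E[0,0]-w/2+1.5-bx).round(1),'near-based',(E[1,0]+w/2-bx).round(1))
E
```

```text
A 148.0 far-based -1.9 near-based -1.4
B 124.7 far-based -2.6 near-based -2.7
C 99.3 far-based -1.2 near-based -0.0
D 77.0 far-based -0.4 near-based -0.8
```

```bash
python3 -c "
from cell import order;print(order.finish_job())"
```

```text
the job is handed in; nothing more can be done
None
```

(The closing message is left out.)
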